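# Click the stall-light dimmer wheel to its middle setting

## Task

Set the market stall's display light to its middle setting: rest a fingertip on top of the orange knurled wheel of its dimmer, press it down a little on its spring and stroke it away from the robot, click by click, until the wheel rests in the click where its white stripe is at the very top, between the two red pointers on the box. Turn it only by rubbing its knurled rim with a fingertip: do not pinch the wheel by its sides or press it hard. Leave the blue wheel at its setting and the other things where they lie, then take the hand clear.

Things in the scene. Friction and masses are not known exactly. Their poses are not given: they have to be found in the camera images.
- orange_dimmer: white box, fixed to the table, 116 x 78 x 48 mm high, orange tab on its lid at the -x end. Origin: underside centre. x axis: away from the robot (yaw within 0.5 rad of world x), square to the wheel's axle: the way to stroke the wheel's top. At y = +-22 mm two grey cheeks, 6 mm thick, flank the wheel; red pointer on each, highest 61 mm above the table. Wheel over the origin.
- orange_dimmer_top (a point): point fixed to the orange dimmer, at the top of the unpressed wheel, over the middle of its width, 72 mm above the table. It does not move as the wheel is pressed or turned.
- orange_wheel (a joint): turn in rad; 0 = stripe at the top (wanted); grows as the wheel's top moves along the box's +x. Knurled rim of radius 32, width 28 mm, axle along the box's y, 40 mm up. Detents at every multiple of 0.449 rad (14.4 mm of rim); stops at +-1.45. Starts between -0.95 and -0.40, mostly in the click at -0.898 or -0.449. Let go, it falls into the nearest click. 1 to 2.5 N along the rim turns it.
- orange_wheel_stripe (a point): middle of the white stripe across the orange rim, turning with the wheel (32 mm from the axle).
- orange_wheel_sides: the two flat black side faces of the orange wheel (discs of 30 mm radius, 31 mm apart over all). Pushing on them with the fingers is a pinch and fails. Origin at the wheel's axle.
- orange_dimmer_cradle (a joint): how far the orange wheel is pressed down into its box, in m: 0 = up, 0.005 = fully down on its stop. It is sprung: about 5 N to start, 1.5 N more per mm, about 12 N fully down. Pressed with 7 to 11 N (1.5 to 4 mm down) the rim follows a fingertip without slipping, as far as the fingertip moves.
- blue_dimmer: the same box with a blue wheel and a blue tab, fixed to the table; origin at the centre of its underside. To be left alone.
- blue_wheel (a joint): turn of the blue wheel in rad, the same sense; it starts in its detent near +0.449 and must stay there.
- bracelet_b: loose bracelet of red and green beads, 68 mm across, 12 mm high; origin at the centre of its underside. To be left alone.
- brooch_f: loose pink flower brooch, 38 x 52 x 13 mm; origin at the centre of its underside. To be left alone.
- spool_r: loose standing spool of red thread, 24 mm across, 36 mm high; origin at the centre of its underside. To be left alone.
- spool_b: loose standing spool of blue thread, 24 mm across, 36 mm high; origin at the centre of its underside. To be left alone.
- stool_k: loose miniature wooden stool, 52 mm across, 40 mm high; origin at the centre of its underside. To be left alone.
Mind the look-alikes: they are no part of the job. What is shaped like the orange_dimmer but purple or yellow is not meant.

How it is judged:
At the end, for the whole second after the job is handed in: the orange wheel rests within 0.12 rad of 0 (stripe at the top), the blue wheel is still in its click near 0.449 (0.3 to 0.6), and each loose bystander is within 15 mm of where it started (value of joint orange_wheel between -0.12 and 0.12 rad and velocity of joint orange_wheel between -0.1 and 0.1 rad/s and value of joint blue_wheel between 0.3 and 0.6 rad and distance of each of bracelet_b, brooch_f, spool_r, spool_b, stool_k from where it was at the start of the episode below 0.015 m); the robot touches nothing.
It fails at once if the orange wheel was pinched or pushed by its side faces (more than 2 N from the fingers) (contact force between the fingers and orange_wheel_sides above 2 N).
It fails at once if the orange dimmer was pressed hard (more than 25 N) (contact force between the arm and orange_dimmer above 25 N).
It fails at once if the fingers pressed the orange dimmer hard (more than 25 N) (contact force between the fingers and orange_dimmer above 25 N).
It fails at once if the blue wheel was turned out of its click (value of joint blue_wheel below 0.25 rad or value of joint blue_wheel above 0.65 rad).
It fails at once if a loose bystander was knocked, lifted or carried (more than 15 mm) (distance of any of bracelet_b, brooch_f, spool_r, spool_b, stool_k from where it was at the start of the episode above 0.015 m).
It also fails if it takes over 48 s, if anything falls off the work surface, if the arm or the gripper's body presses on something with over 40 N, if the wrist force passes 120 N, or if a joint passes its speed limit or range.

## Robot

A 7-joint arm with a two-finger parallel gripper is mounted at the origin on the work surface; the furniture and walls round the work are solid. World frame = base frame: x ahead of the robot, y to its left, z up, the work surface at z = 0. Lengths are in m, angles in rad, forces in N, time in s.
With the tool pointing down it reaches from about 0.425 to 0.95 m from the base axis. Payload 4.7 kg.
Tool frame: the origin (TCP) lies on the centre line of the jaws, within the pads' length; the fingertips stand robot.nose_length ahead of it and the grasp point (between the pads) lies 8 mm behind it (robot.nose_length is the distance from the TCP to the fingertips, in m); z points along the fingers, y is the line along which they close (so a half turn about z gives the same grasp; the last joint's range is limited). The gripper opens to 85 mm and grips with 20 to 120 N. Pads are 22 mm wide; open, the fingers measure 114 mm over their backs; the gripper's body (76 mm by 85 mm) begins 54 mm behind the grasp point. The pads swing forward as they close: fully open they stand 13 mm farther back than shut.
Start: joints at [-1.268, 0.469, -0.049, 1.532, 0.024, 1.141, -0.082], TCP at [0.22, 0.638, 0.242] pointing down, gripper open.
Joint ranges: [-2.59, 2.59], [-0.33, 1.99], [-1.39, 1.29], [0.1, 2.45], [-1.04, 4.18], [0.21, 1.99], [-2.66, 2.66]. Speed limits (rad/s): [2.57, 2.57, 3.14, 3.14, 3.14, 3.14, 3.14].

## Interface

Orientations are given as [roll, pitch, yaw] about the fixed x, y, z axes, in that order (R = Rz(yaw) Ry(pitch) Rx(roll)).
In Python, from plant import robot gives the robot as it stands. Calls block until the motion is done:
- robot.goto(position, orientation): joint-space move of the TCP to a pose.
- robot.move_straight(position, vel=0.15, attitude=None, contact_N=None): straight line of the TCP; attitude=None keeps the orientation; vel is the mean speed in m/s. With contact_N (N) it stops when the force on the tool has changed by that much, and returns True; else False.
- robot.move_joints(angles): joint-space move.
- robot.grip(opening, strength=None): opening from 0.0 (shut) to 1.0 (fully open); strength is the grip in N (None keeps the last); returns when the fingers have stopped.
- robot.sleep(seconds).
- robot.inverse_kinematics(position, orientation): joint angles nearest the present ones, or None.
- robot.sense(): the state.
- robot.grab_frame(name): name is "scene" or "top"; returns a dict with "image" (400x640x3 uint8, red, green, blue), "range_z" (400x640 float32, m along the optical axis (not along the pixel's ray), 0 where there is no reading), "fx", "fy", "cx", "cy" (pixels), "R" (3x3) and "t" (3): a world point X has camera coordinates R X + t. Camera axes: x right, y down, z forward; pixel columns grow to the right and rows downward; lengths in m; the calibration is good to about 2 mm. A picture is of the moment at which its call begins.
A pose or a line that the arm cannot do raises robot.IKError and nothing moves.
- robot.close_job(): hands the job in; it is judged then, once.
The state is a dict: "t": time; "joint_pos": joint angles; "joint_velocities": joint speeds; "effort": joint torques, N m; "tcp_pos": TCP position; "tcp_rot": TCP orientation; "wrist_force": force on the tool from outside, world axes, zero at the start; "torque": the same for the moment, N m; "opening": opening from 0.0 (shut) to 1.0 (fully open); "gripper_force": force on a finger pad.
Only numpy, scipy, OpenCV 4.12 (cv2) and the standard library are available. Lean on these libraries where they do the work, as an engineer would, in place of code of your own. Each camera call takes 0.05 s, during which the arm holds its last target. There are 200 camera calls.

## Working session

There is one attempt and no reset: what is moved stays moved. The work goes in short steps, each a Python script; the robot and the scene stay as the last script left them, time stands still between calls to the robot, and variables do not carry over. Pictures are saved under pics/ and viewed, at most 10 in all, crops included, and the job is handed in when it is done.

```bash
mkdir -p pics; ls; python3 - <<'E'
from plant import robot
import cv2, numpy as np, pickle
for n in ("scene","top"):
    f=robot.grab_frame(n); pickle.dump(f,open(f"{n}.pkl","wb"))
    cv2.imwrite(f"pics/{n}.png",f["image"][:,:,::-1])
s=robot.sense(); print(s, robot.nose_length)
E
```

```text
pics
{'t': 0.1, 'joint_pos': array([-1.26793412,  0.46935967, -0.04858146,  1.53357706,  0.02410387,
        1.14101557, -0.08230512]), 'joint_velocities': array([ 2.12631574e-03, -1.36778980e-03, -5.43307248e-04, -2.42412721e-03,
        3.09991970e-05,  1.12196871e-04,  1.06947981e-03]), 'effort': array([ 2.57276051e-04, -5.11512208e+01, -4.72116459e-02, -2.38391823e+01,
        1.07500702e-02,  4.28365805e-03,  4.91212084e-07]), 'tcp_pos': array([0.21968283, 0.6377103 , 0.24136597]), 'tcp_rot': array([-3.13982015e+00,  7.22910990e-05,  2.80984403e+00]), 'wrist_force': array([-0.044578  , -0.05612452,  0.50288391]), 'torque': array([-0.01628087, -0.02411571,  0.02720467]), 'gripper_force': 0.0, 'opening': 0.9989624739672652} 0.011
```

View pics/scene.png

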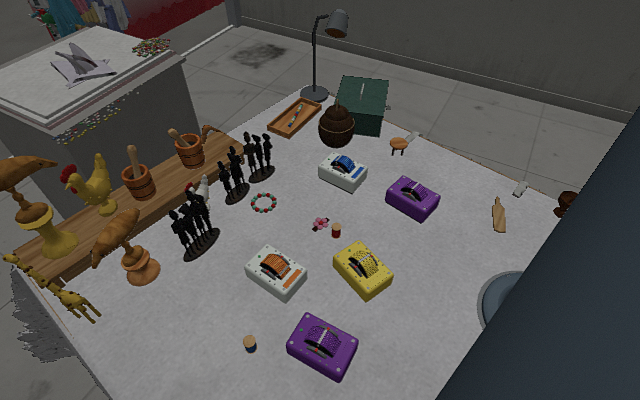

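View pics/top.png

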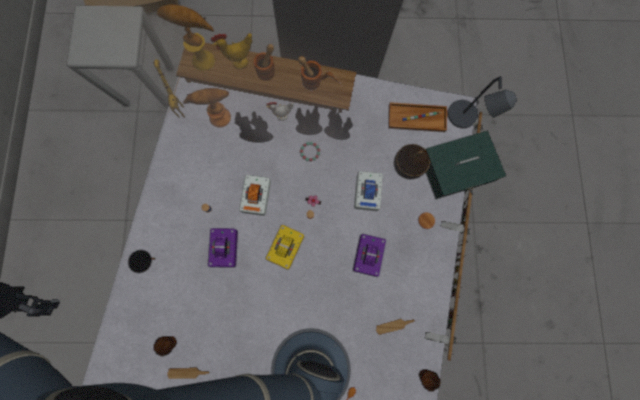

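In "top", the dimmers are orange on a white box (254,194), blue on white (370,190), yellow (286,245), purple (222,247) and purple (369,254). The one meant is the white box with the orange wheel and orange tab, at scene (276,268) and top (254,194). I'll confirm it with a crop and measure it.

```bash
cat > h.py <<'E'
import numpy as np, cv2, pickle
def cloud(f):
    v,u=np.mgrid[:400,:640]; z=f["range_z"].astype(float)
    P=np.stack([(u-f["cx"])/f["fx"]*z,(v-f["cy"])/f["fy"]*z,z],-1)
    X=(P-f["t"])@f["R"]; X[z==0]=np.nan; return X
E
python3 - <<'E'
from h import *
out=[]
for n,(u,v) in dict(scene=(276,270),top=(254,195)).items():
    f=pickle.load(open(n+".pkl","rb")); X=cloud(f); print(n, f["fx"], X[v,u], "cam",-f["R"].T@f["t"])
    sl=np.s_[v-45:v+45,u-45:u+45]; Y=X[sl].reshape(-1,3)
    im=cv2.cvtColor(f["image"][sl],cv2.COLOR_RGB2HSV).reshape(-1,3)
    c=X[v,u]
    m=(abs(Y[:,2]-.048)<.008)&(np.hypot(*(Y[:,:2]-c[:2]).T)<.08)
    r=cv2.minAreaRect(Y[m,:2].astype(np.float32)*1000); print("lid",m.sum(),r,np.nanmedian(Y[m,2]))
    o=(im[:,0]<18)&(im[:,1]>130)&(im[:,2]>90)
    for nm,k in (("wheel",o&(Y[:,2]>.055)),("tab",o&(abs(Y[:,2]-.049)<.007)&~(np.hypot(*(Y[:,:2]-c[:2]).T)<.03))):
        print(nm,k.sum(),np.nanmean(Y[k],0) if k.any() else 0, np.nanmax(Y[k,2]) if k.any() else 0)
    b=f["image"][v-38:v+38,u-50:u+50,::-1]; out.append(cv2.resize(b,None,fx=7.5,fy=7.5,interpolation=cv2.INTER_CUBIC)[:, :])
out=[cv2.resize(o,(750,300) if 0 else (395,300)) for o in out]
f=pickle.load(open("scene.pkl","rb"));b=f["image"][235:305,230:322,::-1]
cv2.imwrite("pics/crop1.png",cv2.resize(b,(788,600),interpolation=cv2.INTER_CUBIC))
E
```

```text
scene 372.0039726875219 [0.49924386 0.19027395 0.06770955] cam [0.23160611 0.50238326 0.72060376]
lid 1333 ((512.718505859375, 176.7114715576172), (77.61685943603516, 114.56063842773438), 82.74443817138672) 0.047676614365520474
wheel 279 [0.51032963 0.17695372 0.0678712 ] 0.07505260651703564
tab 83 [0.46702471 0.17842986 0.04856658] 0.051703267790219616
top 365.15338104607304 [0.50464474 0.172576   0.07178493] cam [ 0.2791306  -0.00373552  1.13847788]
lid 709 ((513.7056884765625, 177.55947875976562), (78.37625122070312, 115.87090301513672), 82.47209167480469) 0.04756046619347336
wheel 140 [0.51458678 0.17643293 0.06866833] 0.07648399422911031
tab 38 [0.47067653 0.18245006 0.04841469] 0.055916423041945926
```

View pics/crop1.png

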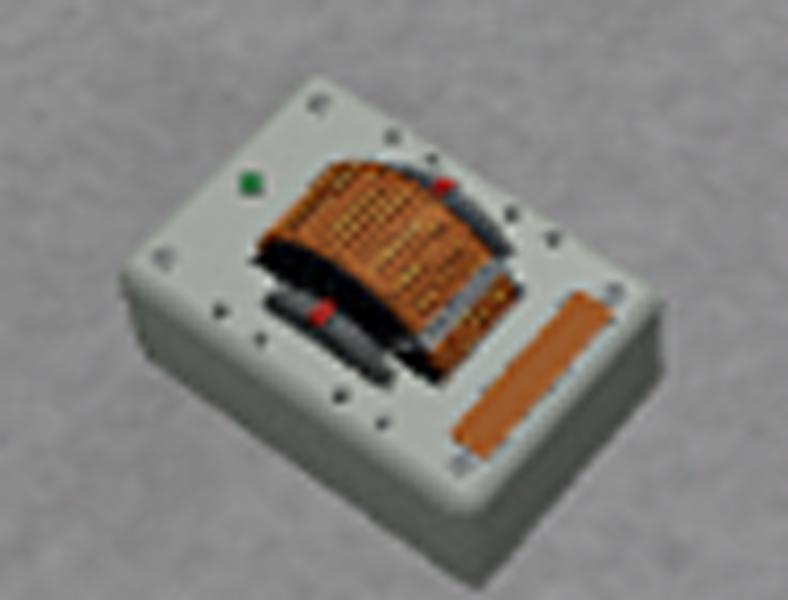

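The crop confirms it: white box, orange wheel and orange tab at the near end. The white stripe is at crop (465,305), which is scene (284.3,270.6), on the near side of the top. Next I'll compute the wheel angle and move over the wheel.

```bash
cat >> h.py <<'E'
from scipy.optimize import brentq
YAW=np.radians(-7.4); C=np.array([.5132,.1771,0.]); EX=np.array([np.cos(YAW),np.sin(YAW),0])
B=np.array([EX,[-EX[1],EX[0],0],[0,0,1]])      # world -> box
def wheel_angle(f,u,v):
    o=B@(-f["R"].T@f["t"]-C); d=B@(f["R"].T@[(u-f["cx"])/f["fx"],(v-f["cy"])/f["fy"],1])
    a=d[0]**2+d[2]**2; b=o[0]*d[0]+(o[2]-.04)*d[2]; c=o[0]**2+(o[2]-.04)**2-.032**2
    p=o+d*(-b-np.sqrt(b*b-a*c))/a
    return np.arctan2(p[0],p[2]-.04),p
RPY=[np.pi,0,YAW+np.pi]
def at(x,z,y=0.): return B.T@[x,y,z]+C
E
python3 - <<'E'
from h import *
from plant import robot
f=pickle.load(open("scene.pkl","rb"))
for p in ((284.3,270.6),(279.6,274.7),(289,266.5)): print(wheel_angle(f,*p))
for y in (YAW+np.pi,YAW):
    q=robot.inverse_kinematics(at(-.007,.13),[np.pi,0,y]); print(y,q)
E
```

```text
(np.float64(-0.9469585503668638), array([-0.02597256, -0.00158136,  0.05869294]))
(np.float64(-0.8976403038874425), array([-0.02501945,  0.0120707 ,  0.05995061]))
(np.float64(-0.9988307345066243), array([-0.02690684, -0.01556053,  0.05732115]))
3.0124382889422128 [-0.53553527  0.37583846  0.14849144  1.98246916 -0.07663412  0.78851754
  1.09844232]
-0.1291543646475804 [-0.92510743  0.4352579   0.65584586  2.00374115 -0.36010996  0.81788998
 -1.76387661]
```

The wheel is at about -0.9, so it needs two clicks. I'll do the first one.

```bash
cat >> h.py <<'E'
def stroke(robot,x0,x1,y=0.,lift=.100):
    N=robot.nose_length
    robot.move_straight(at(x0,.084+N,y),vel=.06)
    w0=robot.sense()["wrist_force"]
    print("hit",robot.move_straight(at(x0,.064+N,y),vel=.012,contact_N=4))
    z=robot.sense()["tcp_pos"][2]; print("z tip",z-N)
    for _ in range(12):
        F=robot.sense()["wrist_force"]-w0
        if F[2]>8.2: break
        z-=.0004; robot.move_straight(at(x0,z,y),vel=.01)
    print("pressed z",z-N,"F",F)
    for x in np.linspace(x0,x1,5)[1:]:
        robot.move_straight(at(x,z,y),vel=.015); s=robot.sense()
        F=s["wrist_force"]-w0; print("x %.4f"%(B@(s["tcp_pos"]-C))[0],"z %.4f"%(s["tcp_pos"][2]-N),np.round(B@F,1))
        if F[2]>11: z-=-.0005
        if F[2]<7: z-=.0005
    robot.move_straight(at(x1,lift+N,y),vel=.08)
    print("t",robot.sense()["t"])
E
python3 - <<'E'
from h import *
from plant import robot
robot.grip(0.0,20)
robot.goto(at(-.007,.2),RPY); robot.move_straight(at(-.007,.11),vel=.12)
print(robot.sense()["tcp_pos"],at(-.007,.11),robot.sense()["t"])
stroke(robot,-.0072,.0072)
robot.move_straight(at(-.09,.14),vel=.15)
f=robot.grab_frame("scene"); pickle.dump(f,open("s2.pkl","wb"))
cv2.imwrite("pics/crop2.png",cv2.resize(f["image"][220:310,220:335,::-1],(767,600),interpolation=cv2.INTER_CUBIC))
print(robot.sense()["t"])
E
```

```text
[0.50679355 0.1782773  0.11055289] [0.5062583  0.17800157 0.11      ] 3.725
hit True
z tip 0.07140260995332028
pressed z 0.06900260995332029 F [-2.71046575  0.84367874  8.62700091]
x -0.0025 z 0.0701 [-0.8 -0.3  8.3]
x 0.0015 z 0.0702 [-0.3 -0.8  7.8]
x 0.0055 z 0.0703 [0.3 0.6 6.7]
x 0.0084 z 0.0697 [-1.8  0.1  8.9]
t 8.7833
9.6583
```

View pics/crop2.png

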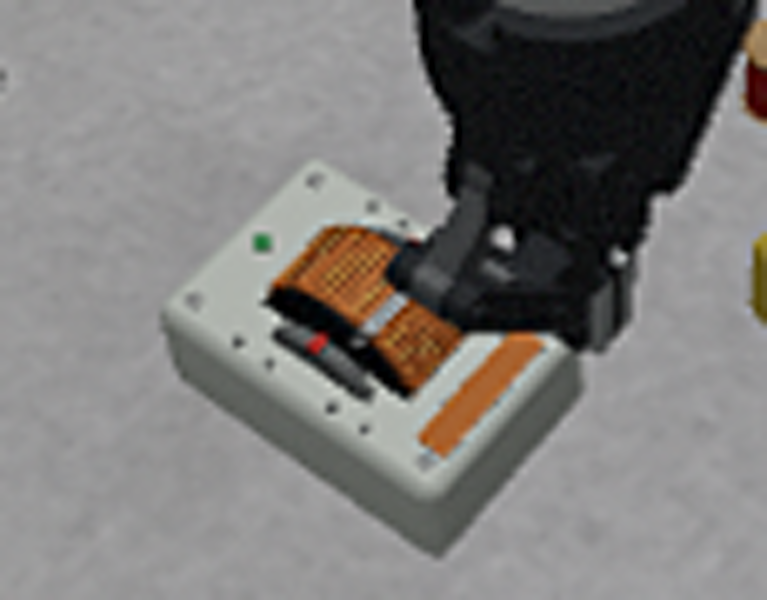

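The stripe, partly hidden by the fingers, is now at crop (380,318), scene (277,267.7), so the wheel has moved one click to about -0.45. I'll do the second stroke the same way.

```bash
python3 - <<'E'
from h import *
from plant import robot
f=pickle.load(open("s2.pkl","rb")); print(wheel_angle(f,277,267.7))
robot.move_straight(at(-.0072,.12),vel=.15)
stroke(robot,-.0072,.0072)
robot.move_straight(at(0,.22),vel=.2); robot.move_straight(at(-.05,.25,.15),vel=.25)
f=robot.grab_frame("scene"); pickle.dump(f,open("s3.pkl","wb"))
cv2.imwrite("pics/crop3.png",cv2.resize(f["image"][220:310,220:335,::-1],(767,600),interpolation=cv2.INTER_CUBIC))
print(robot.sense()["t"])
E
```

```text
(np.float64(-0.45664406214389336), array([-0.01411003,  0.00635636,  0.06872119]))
hit True
z tip 0.07141238039409743
pressed z 0.06861238039409745 F [-1.33495822 -0.99105264  9.116208  ]
x -0.0024 z 0.0698 [-0.6 -1.4  7.9]
x 0.0017 z 0.0699 [ 0.4 -0.1  8.1]
x 0.0056 z 0.0700 [0.5 0.3 8.4]
x 0.0084 z 0.0698 [-1.2 -0.8  8. ]
t 15.85
17.3917
```

View pics/crop3.png

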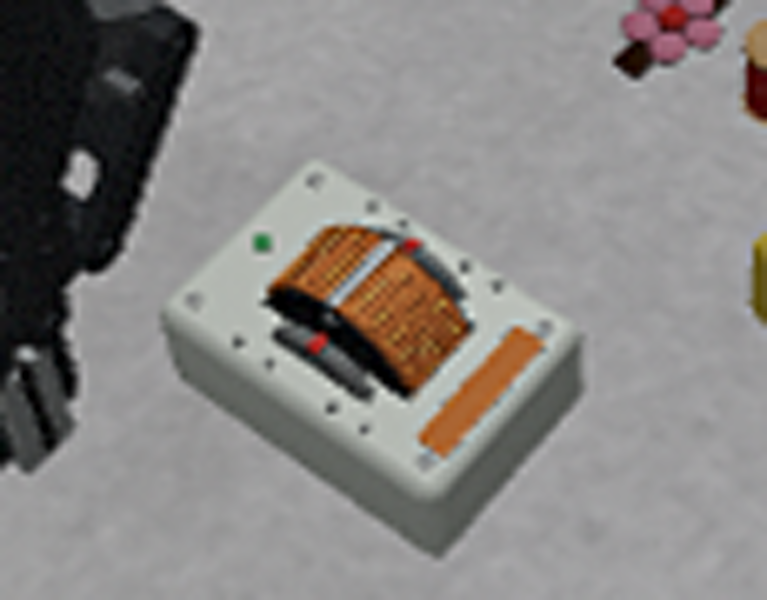

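The stripe now runs from crop (335,300) to (390,245), middle (362,272), directly between the red pointers at (317,343) and (413,245). The hand is clear. I'll check the angle and hand in if it's right.

```bash
python3 - <<'E'
from h import *
from plant import robot
f=pickle.load(open("s3.pkl","rb")); a=wheel_angle(f,274.3,260.8)[0]; print(a)
if abs(a)<.2: print(robot.close_job())
E
```

```text
-0.013904429397721369
the job is handed in; nothing more can be done
None
```

I turned the orange wheel two clicks with a fingertip; its stripe now rests at the top (measured about -0.01 rad), the hand is clear, and the job was handed in with the last clock reading 17.4 s.

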